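# Slide a dish carrier over the step onto a light box

### The arm

A 6-joint arm with a two-finger parallel gripper is mounted at the origin on a cart in front of the work surface, level with it; the furniture and walls round the work are solid. World frame = base frame: x ahead of the robot, y to its left, z up, the work surface at z = 0. Lengths are in m, angles in rad, forces in N, time in s.
With the tool pointing down it reaches from about 0.375 to 0.9 m from the base axis. Payload 3.1 kg.
Tool frame: the origin (TCP) lies midway between the tips of the shut fingers; the grasp point (between the pads) lies grip_point_offset behind it (grip_point_offset is the distance from the TCP to the grasp point, in m); y points along the fingers, z is the direction in which the jaws open and shut, and the axes are right-handed (so a half turn about y gives the same grasp; the last joint's range is limited). The gripper opens to 87 mm and grips with 3 to 60 N. Pads are 19 mm wide; open, the fingers measure 117 mm over their backs; the gripper's body (75 mm by 190 mm) begins 51 mm behind the grasp point.
Start: joints at [-1.5, 0.527, 1.433, -0, 1.181, -0.178], TCP at [0.155, -0.606, 0.223] pointing down, gripper open.
Joint ranges: [-3.08, 3.08], [-0.75, 2.2], [0.22, 2.44], [-1.43, 4.57], [0, 2.65], [-2.85, 2.85]. Speed limits (rad/s): [2.79, 2.79, 3.14, 3.14, 3.14, 3.14].

### API

Orientations are given as a unit quaternion [x, y, z, w].
In Python, from rig import * gives the robot as it stands.
- The arm moves only by the tool jog_arm, never from a script. Its argument "increments" is a list that holds one entry, the list of rows, each a list of 7 numbers: the turn, a rotation vector about the world's x, y, z in degrees, then the shift along the world's x, y, z in m, then the closure, from -1 (fully open) to 1 (shut), so that 0 is half open. In form: [[[rx, ry, rz, x, y, z, jaw], ...]]. A call has 1 to 8 rows; each row is the pose to reach, as a shift and turn from the pose measured when the call began; what a row does not reach only later rows make up. A row lasts 1/10 s, in which the tool goes at most 50 mm and 8.59 degrees, less where a joint would pass 70% of its speed; a pose out of reach is approached as far as the arm can. A call with a gripper value outside its range is refused whole. The fingers move at their own pace and stop on an object; "squeeze" is the grip in N (left out, the last holds). Time passes only in rows, so rows that repeat a pose let the fingers close. It gives the time, the measured TCP pose, the force and the opening at its end, in the units of the state.
- get_obs(): the state, without advancing time (a new reading comes with each control period).
- camera(name): name is "scene" or "top" or "wrist"; returns the picture (480x640x3 uint8, red, green, blue); there is no depth.
- camera_info(name): a dict with "K" (3x3 intrinsics, pixels), "R" (3x3) and "t" (3): a world point X has camera coordinates R X + t. Camera axes: x right, y down, z forward; pixel columns grow to the right and rows downward; lengths in m; the calibration is good to about 2 mm. A picture is of the moment at which its call begins: read the wrist's pose just before it. camera_info takes no time and is no camera call; for the wrist camera it gives the pose at the moment of the call.
- hand_in(): hands the job in, once; it reports no verdict.
The state is a dict: "time": time; "q": joint angles; "joint_velocities": joint speeds; "joint_torque": joint torques, N m; "position": TCP position; "tool_rot": TCP orientation; "ft_force": force on the tool from outside, world axes, zero at the start; "moment": the same for the moment, N m; "grip_width": finger opening in m.
Only numpy, scipy, OpenCV 4.12 (cv2) and the standard library are available. Lean on these libraries where they do the work, as an engineer would, in place of code of your own. Each camera call takes 0.05 s, during which the arm holds its last target.

### The job

Slide the white carrier with its glass dish from the loading deck over the step onto the light box, easing its front edge up over the step by the handle while its tail stays down, and bring it squarely up to the far fence until the red spring plunger is pushed fully in; then let go, leaving it flat and home. Feel for the fence, since it is set differently every time, and work gently: keep the dish level on its blue mark, do not shove the light box along the bench, and leave the dropper bottle, the marker and the cork alone.

Things in the scene. Friction and masses are not known exactly. Their poses are not given: they have to be found in the camera images.
- box_edge (a point): Middle of the light box's upper edge that faces the loading deck, 33 mm above the bench. x axis: level, the direction in which the carrier must travel; z up. The white pane is flat and level from this edge to the fence. The fence is clamped to the box, its face somewhere 182 to 218 mm from this edge along x, differently each time and not reported.
- plunger (a joint): Red spring plunger (9 mm diameter, axis 8 mm above the pane) in the middle of the fence, pointing back to the deck. Value in m: 0 = sticking out 6 mm from the fence face, 0.006 = pushed fully in, flush with the fence. It takes 0.4 N to start and 0.9 N fully in; the carrier's friction on the pane holds it in.
- deck_edge (a point): Fixed aluminium loading deck (190 x 130 mm, flat top, 3 to 6 mm lower than the light box). This point: middle of its upper edge that faces the light box; x axis points to the light box, z up. A gap of 6 to 12 mm separates deck and box.
- carrier_bar (a point): Centre of the carrier's handle: a level round steel bar, 10 mm diameter, 66 mm free between two posts, 48 mm above the plate's underside, 40 mm above its top. x axis: to the plate's front edge, 35 mm ahead of the bar; y along the bar; z up. The rear edge is 135 mm behind. Raising the bar pivots the plate about its rear lower edge; it turns about the bar between the fingers.
- carrier_tail (a point): Middle of the carrier's rear lower edge (same axes as the bar's).
- carrier_mark (a point): Centre of the blue round mark (83 mm diameter) on the carrier's top, 85 mm behind the bar and 40 mm below it; the dish stands here.
- dish_foot (a point): Open glass dish, 78 mm diameter, 15 mm high, standing loose on the mark. This point: centre of its underside; z up.
- dropper_bottle: Brown dropper bottle, 33 mm diameter, 79 mm high, standing beside the light box; bystander. Origin at the centre of its underside.
- red_marker: Red and white marker pen lying on the bench beside the deck, 139 x 17 x 19 mm; bystander. Origin at the centre of its underside.
- cork: Cork stopper, 27 mm diameter, 26 mm high, standing beyond the light box; bystander. Origin at the centre of its underside.
- light_box: Free-standing light box: grey housing, white pane, 240 x 130 mm, top 33 mm high, 1.6 kg on small feet; a level push of about 10 to 20 N starts it sliding. Across its far end stands an aluminium fence, 130 mm wide, 16 mm high. Origin: centre of its underside, on the bench, 120 mm beyond the edge point along x; same axes.
- carrier: Carrier: white plate 170 x 100 x 8 mm, 0.28 to 0.46 kg, square-edged (its front face catches on the step if slid flat), with a steel bail handle near its front. Origin at the centre of its underside, 50 mm behind and 48 mm below the bar's centre; same axes.
There are look-alikes about, which are no part of the job. There is more than one size of the part that bears dish_foot; the job needs the larger.

How it is judged:
By the outcome, as a careful person would: the job done as asked, in the order asked, and still so for the second after the job is handed in, with the robot touching nothing.
It also fails if it takes over 48 s, if anything falls off the work surface, if the arm or the gripper's body presses on something with over 40 N, if the wrist force passes 120 N, or if a joint passes its speed limit or range.

## Working session

There is one attempt and no reset: what is moved stays moved. The work goes in short steps, Python scripts to look and compute and a tool call to move; the robot and the scene stay as the last step left them, time stands still between calls to the robot, and variables do not carry over. Pictures are saved under pics/ and viewed, and the job is handed in when it is done.

Besides the shell and the picture viewer there is one more tool, called after ">>>" as name([rows], argument=value, ...), one row to a line, values as JSON. jog_arm: Moves the arm, as the interface text tells. Its arguments: {"type":"object","properties":{"increments":{"type":"array","items":{"type":"array","items":{"type":"array","items":{"type":"number"}}}},"squeeze":{"type":"number"}},"required":["increments"]}

```bash
mkdir -p pics; ls; python3 - <<'E'
from rig import *
import cv2
o=get_obs();print(o)
for n in("scene","top"):
    im=camera(n);cv2.imwrite(f"pics/{n}0.png",im[:,:,::-1])
    print(n,camera_info(n))
E
```

```text
pics
{'time': 0.0, 'q': array([-1.49949335e+00,  5.28463099e-01,  1.43389902e+00,  7.51090738e-06,
        1.18141575e+00, -1.78502489e-01]), 'joint_velocities': array([-0.00124006,  0.00153533,  0.00071177, -0.0006427 , -0.00023311,
       -0.00023739]), 'joint_torque': array([ 5.63784870e-04, -4.40034306e+01, -1.76591760e+01,  6.32326794e-02,
        5.81008801e-02, -1.62421011e-04]), 'position': array([ 0.15448542, -0.60484557,  0.22157458]), 'tool_rot': array([-0.08804521,  0.70236932, -0.70082663,  0.0881329 ]), 'ft_force': array([-0.30096375,  0.66173528,  0.16955524]), 'moment': array([-0.01559631,  0.00066777,  0.06338134]), 'grip_width': 0.08714599791170617}
scene {'K': array([[555.58587565,   0.        , 319.78578166],
       [  0.        , 555.58587565, 246.51837007],
       [  0.        ,   0.        ,   1.        ]]), 'R': array([[-0.73111967, -0.6819331 ,  0.02076724],
       [-0.33077887,  0.32768631, -0.88498984],
       [ 0.59669872, -0.65390285, -0.46514697]]), 't': array([0.46058352, 0.17947349, 0.85181908])}
top {'K': array([[536.71064433,   0.        , 326.50866344],
       [  0.        , 536.71064433, 237.38388887],
       [  0.        ,   0.        ,   1.        ]]), 'R': array([[ 0.01780289, -0.9997757 , -0.01147198],
       [-0.99303722, -0.01634426, -0.11666163],
       [ 0.11644796,  0.01346902, -0.99310546]]), 't': array([0.16876737, 0.50486674, 0.86693409])}
```

View pics/scene0.png

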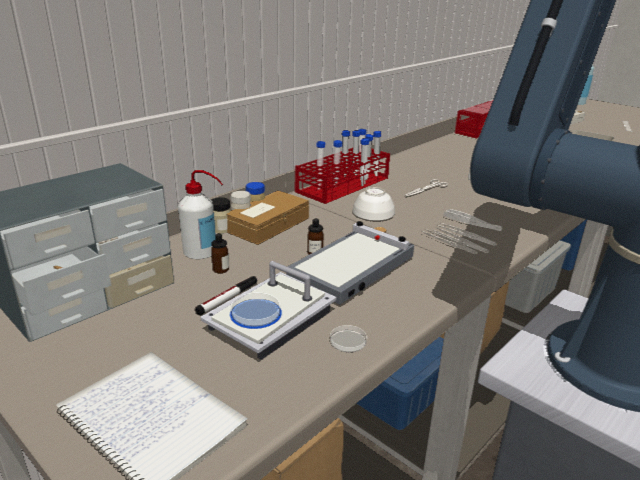

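View pics/top0.png

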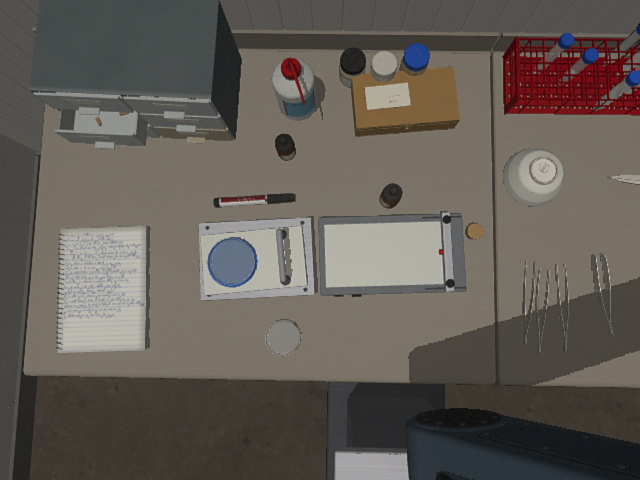

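The top view shows the carrier on the deck (mark at ~(232,261), bar at ~(285,255)). The light box is to its right, with its near edge at x≈320, the fence at ~(449,252) and the red plunger at ~(441,252). There are two dishes: the one on the mark at (232,261) and a smaller one on the bench at (283,337). I'll enlarge to confirm which is which.

```bash
python3 - <<'E'
import cv2
im=cv2.imread("pics/top0.png")
c=im[205:360,190:345];cv2.imwrite("pics/c1.png",cv2.resize(c,None,fx=3.8,fy=3.8,interpolation=cv2.INTER_CUBIC))
c=im[200:305,310:490];cv2.imwrite("pics/c2.png",cv2.resize(c,None,fx=4.4,fy=4.4,interpolation=cv2.INTER_CUBIC))
im=cv2.imread("pics/scene0.png")
c=im[215:365,190:420];cv2.imwrite("pics/c3.png",cv2.resize(c,None,fx=3.4,fy=3.4,interpolation=cv2.INTER_CUBIC))
E
```

```text
(no output)
```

View pics/c1.png

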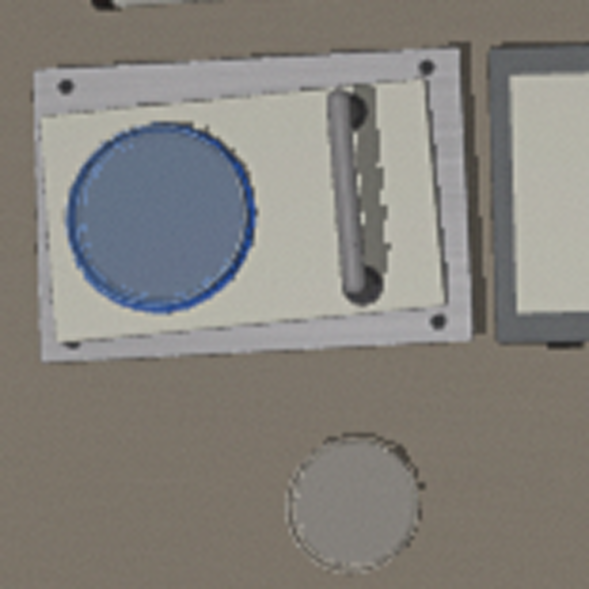

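View pics/c2.png

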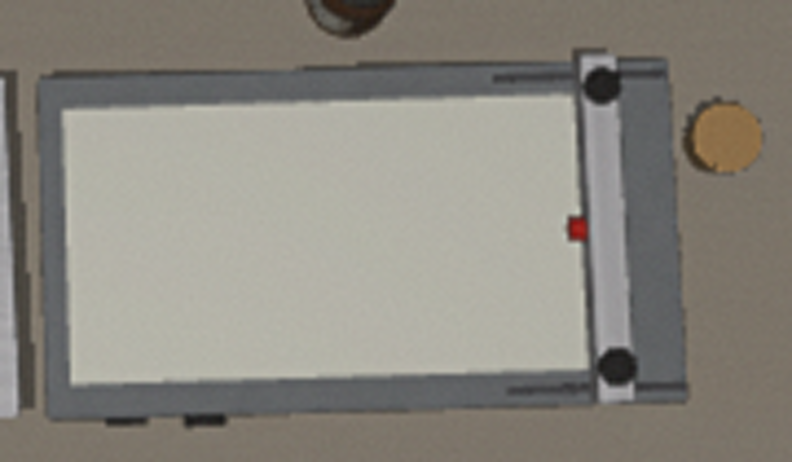

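View pics/c3.png

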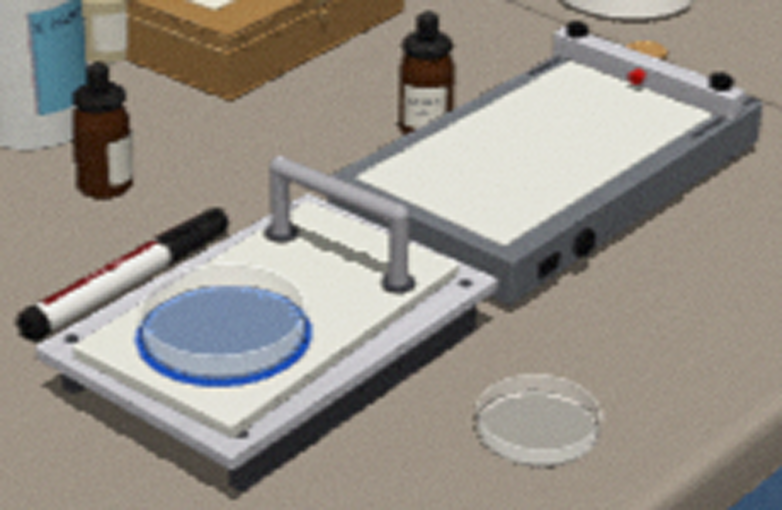

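```bash
cat > h.py <<'E'
import numpy as np, cv2
from rig import *
def ray(n,uv,info=None):
    c=info or camera_info(n); d=c["R"].T@np.linalg.inv(c["K"])@np.array([uv[0],uv[1],1.]); o=-c["R"].T@c["t"]; return o,d
def bp(n,uv,z,info=None):
    o,d=ray(n,uv,info); return o+d*(z-o[2])/d[2]
def pj(n,X,info=None):
    c=info or camera_info(n); p=c["K"]@(c["R"]@np.asarray(X,float)+c["t"]); return p[:2]/p[2]
def crop(uv,off,f): return ((uv[0]+.5)/f-.5+off[0],(uv[1]+.5)/f-.5+off[1])
E
python3 - <<'E'
from h import *
np.set_printoptions(precision=4,suppress=True)
A=lambda u,v,z:bp("top",crop((u,v),(190,205),3.8),z)
B=lambda u,v,z:bp("top",crop((u,v),(310,200),4.4),z)
C=lambda u,v,z:bp("scene",crop((u,v),(190,215),3.4),z)
P=dict(bTL=B(40,78,.033),bBL=B(48,418,.033),bTR=B(667,60,.033),bBR=B(687,401,.033))
P.update(dTR=A(459,47,.0285),dBR=A(471,340,.0285),dTL=A(35,70,.0285),dBL=A(43,360,.0285))
P.update(pTL=A(43,117,.0365),pTR=A(425,80,.0365),pBR=A(446,304,.0365),pBL=A(60,342,.0365),bar1=A(340,92,.0765),bar2=A(353,290,.0765),mark=A(162,217,.0365))
P.update(fT=B(573,55,.049),fB=B(596,402,.049),tip=B(568,228,.041))
for k,v in P.items(): print(k,v)
d=lambda a,b:(np.linalg.norm(P[a]-P[b]),np.degrees(np.arctan2(*(P[b]-P[a])[1::-1])))
for a,b in[("bTL","bBL"),("bTR","bBR"),("bTL","bTR"),("bBL","bBR"),("dTL","dTR"),("dTR","dBR"),("dBL","dBR"),("pTL","pTR"),("pBL","pBR"),("pTR","pBR"),("pTL","pBL"),("bar1","bar2"),("fT","fB")]: print(a,b,d(a,b))
print("box",(P["bTL"]+P["bBL"])/2,"deck",(P["dTR"]+P["dBR"])/2,"fence",(P["fT"]+P["fB"])/2,"bar",(P["bar1"]+P["bar2"])/2)
print("plate centre",sum(P[k] for k in["pTL","pTR","pBR","pBL"])/4)
# scene checks
print("scene bar ends",C(278,163,.0765),C(400,214,.0765)," box corner near",C(512,248,.033), "tip",C(634,78,.041),"mark",C(224,335,.0365))
E
```

```text
bTL [0.5352 0.191  0.033 ]
bBL [0.4066 0.1855 0.033 ]
bTR [ 0.5459 -0.047   0.033 ]
bBR [ 0.4171 -0.053   0.033 ]
dTR [0.5363 0.2051 0.0285]
dBR [0.4072 0.1971 0.0285]
dTL [0.5229 0.3931 0.0285]
dBL [0.3953 0.3837 0.0285]
pTL [0.501  0.3866 0.0365]
pTR [0.5201 0.2194 0.0365]
pBR [0.4224 0.208  0.0365]
pBL [0.4031 0.3748 0.0365]
bar1 [0.5089 0.2524 0.0765]
bar2 [0.4264 0.2447 0.0765]
mark [0.458  0.3326 0.0365]
fT [ 0.5446 -0.0083  0.049 ]
fB [ 0.4158 -0.0158  0.049 ]
tip [ 0.4805 -0.0075  0.041 ]
bTL bBL (np.float64(0.1287596484314038), np.float64(-177.54961877612143))
bTR bBR (np.float64(0.12897777470684274), np.float64(-177.34278771126964))
bTL bTR (np.float64(0.23831812402442368), np.float64(-87.4192879606193))
bBL bBR (np.float64(0.2387833220621986), np.float64(-87.47167945886613))
dTL dTR (np.float64(0.1884125860201916), np.float64(-85.9426072858004))
dTR dBR (np.float64(0.12926321794913184), np.float64(-176.46009899740514))
dBL dBR (np.float64(0.1869742727327645), np.float64(-86.3272320603756))
pTL pTR (np.float64(0.1682766901847651), np.float64(-83.48683413492486))
pBL pBR (np.float64(0.16786493785738585), np.float64(-83.3959418226785))
pTR pBR (np.float64(0.0983504388302977), np.float64(-173.36244610176453))
pTL pBL (np.float64(0.09861848641931736), np.float64(-173.12343755181894))
bar1 bar2 (np.float64(0.08289165314678991), np.float64(-174.66425213139726))
fT fB (np.float64(0.12902427115399964), np.float64(-176.64751989144773))
box [0.4709 0.1883 0.033 ] deck [0.4717 0.2011 0.0285] fence [ 0.4802 -0.012   0.049 ] bar [0.4677 0.2485 0.0765]
plate centre [0.4617 0.2972 0.0365]
scene bar ends [0.5075 0.2552 0.0765] [0.4292 0.2476 0.0765]  box corner near [0.4153 0.1789 0.033 ] tip [ 0.4812 -0.0064  0.041 ] mark [0.457  0.337  0.0365]
```

Of the dishes, the one on the mark at (232,261) is the job's: it nearly fills the 83 mm mark (~78 mm across). The one on the bench at (283,337) is ~56 mm, a look-alike. Carrier yaw is −83.4° and box yaw −87.45°, so the carrier must turn about −4°. Next I work out the approach turn.

```bash
python3 - <<'E'
from h import *
from scipy.spatial.transform import Rotation as Ro
import rig
print([n for n in dir(rig) if not n.startswith('_')])
try: print(grip_point_offset)
except Exception as e: print(e)
o=get_obs();R=Ro.from_quat(o["tool_rot"]);print(R.as_matrix().round(3), np.degrees(o["q"]).round(1))
t=np.radians(-83.4)
for s in(1,-1):
    z=s*np.array([np.cos(t),np.sin(t),0]);y=np.array([0,0,-1.]);x=np.cross(y,z)
    T=Ro.from_matrix(np.c_[x,y,z]);print(s,np.degrees((T*R.inv()).as_rotvec()).round(2))
E
```

```text
['Unreachable', 'camera', 'camera_info', 'get_obs', 'grip_point_offset', 'hand_in']
0.0187
[[-0.969 -0.     0.247]
 [-0.247  0.002 -0.969]
 [-0.    -1.    -0.002]] [-85.9  30.3  82.1  -0.   67.7 -10.2]
1 [-0.11 -0.   -7.71]
-1 [ 0.0000e+00 -1.7000e-01  1.7229e+02]
```

>>> jog_arm([
  [[0,0,-2,0.02,0.02,0.01,-1],[0,0,-4,0.05,0.05,0.02,-1],[0,0,-7.7,0.085,0.085,0.03,-1],[0,0,-7.7,0.12,0.12,0.03,-1],[0,0,-7.7,0.155,0.155,0.03,-1],[0,0,-7.7,0.19,0.19,0.03,-1],[0,0,-7.7,0.225,0.23,0.03,-1],[0,0,-7.7,0.26,0.27,0.03,-1]],
])

```text
time: 0.9
position: [0.4113, -0.3378, 0.2514]
tool_rot: [-0.041, 0.707, -0.705, 0.041]
ft_force: [-0.1, -0.3, 0.6]
grip_width: 0.0873
```

>>> jog_arm([
  [[0,0,0,0.02,0.035,0,-1],[0,0,0,0.03,0.08,0,-1],[0,0,0,0.03,0.125,0,-1],[0,0,0,0.03,0.17,0,-1],[0,0,0,0.03,0.215,0,-1],[0,0,0,0.03,0.26,0,-1],[0,0,0,0.03,0.305,0,-1],[0,0,0,0.03,0.35,0,-1]],
])

```text
time: 1.7
position: [0.4407, 0.0139, 0.2513]
tool_rot: [-0.041, 0.707, -0.705, 0.04]
ft_force: [1.3, 0.0, 0.2]
grip_width: 0.0869
```

>>> jog_arm([
  [[0,0,0,0.004,0.04,-0.005,-1],[0,0,0,0.01,0.085,-0.015,-1],[0,0,0,0.016,0.13,-0.03,-1],[0,0,0,0.022,0.175,-0.045,-1],[0,0,0,0.027,0.215,-0.055,-1],[0,0,0,0.027,0.234,-0.06,-1],[0,0,0,0.027,0.234,-0.06,-1]],
])

```text
time: 2.4
position: [0.4667, 0.2502, 0.19]
tool_rot: [-0.043, 0.707, -0.705, 0.041]
ft_force: [-0.7, -0.6, -0.2]
grip_width: 0.0867
```

```bash
python3 - <<'E'
from h import *
import json
o=get_obs();ci=camera_info("wrist");im=camera("wrist");cv2.imwrite("pics/w1.png",im[:,:,::-1]);im=camera("scene");cv2.imwrite("pics/s1.png",im[:,:,::-1])
json.dump({k:np.asarray(v).tolist() for k,v in ci.items()},open("w1.json","w"))
print(o["time"],o["position"],o["ft_force"]);print(ci)
E
```

```text
2.4 [0.4666909  0.25019702 0.18996182] [-0.65163002 -0.62501631 -0.18180141]
{'K': array([[383.09834343,   0.        , 322.64518861],
       [  0.        , 383.09834343, 236.53508496],
       [  0.        ,   0.        ,   1.        ]]), 'R': array([[ 0.11910503, -0.99287824, -0.00260537],
       [-0.96266872, -0.11612272,  0.2445086 ],
       [-0.24306981, -0.02661409, -0.96964362]]), 't': array([0.19225107, 0.45611366, 0.47736712])}
```

View pics/w1.png

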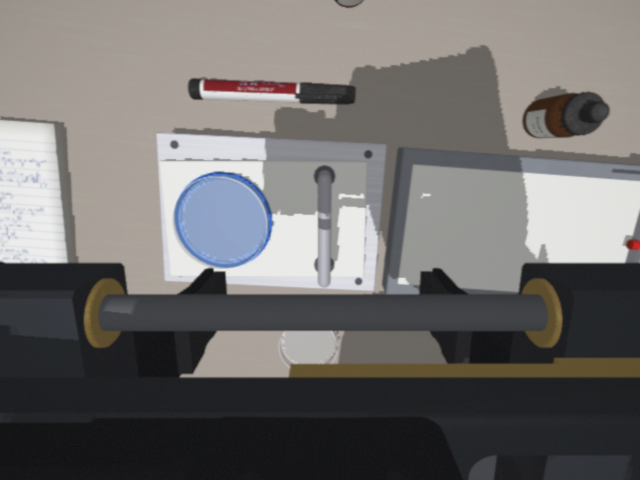

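View pics/s1.png

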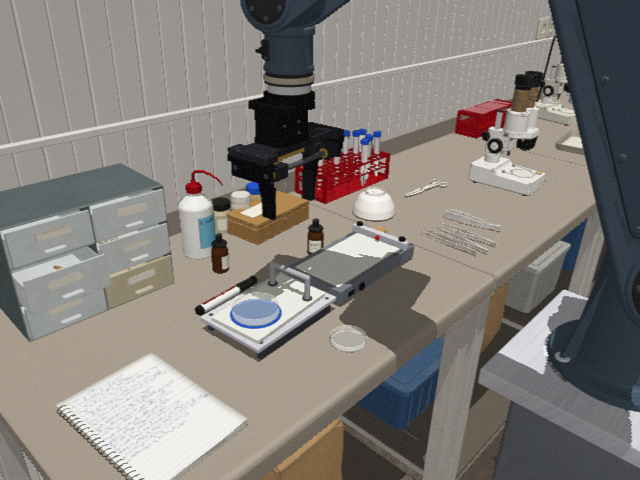

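The wrist view shows the bar upright in the picture at columns 318–330 (ends at ~(325,168) and ~(324,287)), with the plate parallel to the tool. The fingers straddle it, though at this height they are still well above it. I check the bar from this view.

```bash
python3 - <<'E'
from h import *
import json
ci={k:np.array(v) for k,v in json.load(open("w1.json")).items()}
im=cv2.imread("pics/w1.png");cv2.imwrite("pics/w1c.png",cv2.resize(im[125:300,150:410],None,fx=3,fy=3,interpolation=cv2.INTER_CUBIC))
for n,uv,z in[("bar1",(324.5,168),.0765),("bar2",(324,287),.0765),("pTR",(367,160),.0365),("pBR",(364,277),.0365),("pTL",(160,160),.0365),("boxTL",(402,149),.033),("deckTR",(386,146),.0285),("deckBR",(377,291),.0285)]: print(n,bp("wrist",uv,z,ci).round(4))
E
```

```text
bar1 [0.5131 0.2537 0.0765]
bar2 [0.4237 0.2432 0.0765]
pTR [0.5208 0.2199 0.0365]
pBR [0.4214 0.2078 0.0365]
pTL [0.5008 0.3862 0.0365]
boxTL [0.5327 0.1926 0.033 ]
deckTR [0.5335 0.2052 0.0285]
deckBR [0.4067 0.1929 0.0285]
```

View pics/w1c.png

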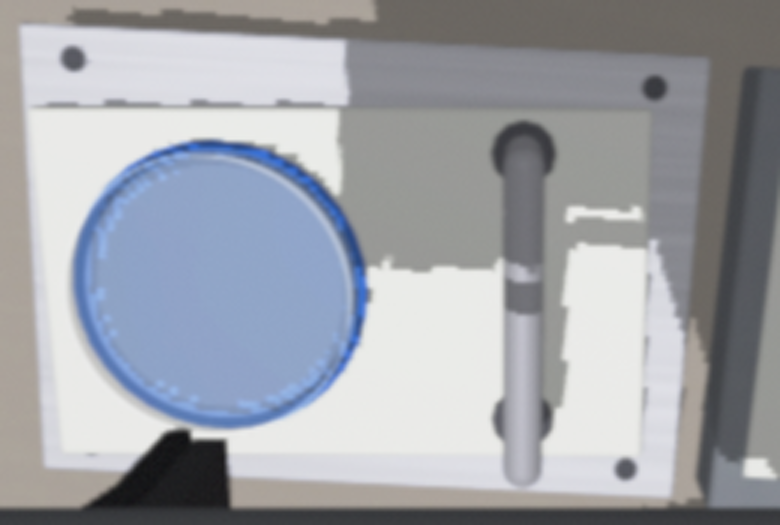

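>>> jog_arm([
  [[0,0,0,0.001,-0.001,-0.015,0],[0,0,0,0.001,-0.002,-0.04,0],[0,0,0,0.001,-0.002,-0.065,0],[0,0,0,0.001,-0.002,-0.09,0],[0,0,0,0.001,-0.002,-0.11,0],[0,0,0,0.001,-0.002,-0.124,0],[0,0,0,0.001,-0.002,-0.132,0],[0,0,0,0.001,-0.002,-0.132,0]],
])

```text
time: 3.3
position: [0.4679, 0.2446, 0.0584]
tool_rot: [-0.042, 0.706, -0.706, 0.039]
ft_force: [-0.2, 0.1, 0.4]
grip_width: 0.0443
```

```bash
python3 - <<'E'
from h import *
o=get_obs();ci=camera_info("wrist");im=camera("wrist");cv2.imwrite("pics/w2.png",im[:,:,::-1])
print(o["time"],o["position"],o["tool_rot"],o["ft_force"],o["moment"])
E
```

```text
3.3 [0.46788119 0.24456714 0.0583508 ] [-0.04156939  0.70639212 -0.70550984  0.0392176 ] [-0.22186635  0.05169148  0.39525126] [-0.0249889   0.03579518 -0.0268292 ]
```

View pics/w2.png

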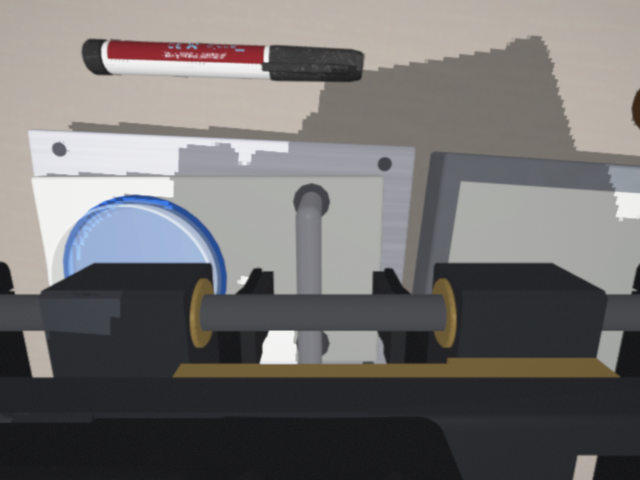

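The bar is at column 310 between the fingers, whose middle is at ~323. That puts the TCP ~4 mm ahead of it, so I centre before closing.

>>> jog_arm([
  [[0,0,0,0,0.004,0,0],[0,0,0,0,0.004,0,0],[0,0,0,0,0.004,0,0]],
])

```text
time: 3.65
position: [0.4689, 0.2493, 0.0598]
tool_rot: [-0.041, 0.707, -0.705, 0.041]
ft_force: [0.0, 0.3, -0.3]
grip_width: 0.0437
```

>>> jog_arm([
  [[0,0,0,0,-0.001,-0.001,0.4],[0,0,0,0,-0.001,-0.001,0.8],[0,0,0,0,-0.001,-0.001,1],[0,0,0,0,-0.001,-0.001,1],[0,0,0,0,-0.001,-0.001,1],[0,0,0,0,-0.001,-0.001,1]],
], squeeze=10)

```text
time: 4.25
position: [0.4689, 0.2486, 0.0587]
tool_rot: [-0.041, 0.707, -0.705, 0.04]
ft_force: [-0.4, 1.3, 0.6]
grip_width: 0.0097
```

>>> jog_arm([
  [[0,0,0,0,0,0,1],[0,0,0,0,0,0.002,1],[0,0,0,0,0,0.004,1],[0,0,0,0,0,0.006,1],[0,0,0,0,0,0.008,1],[0,0,0,0,0,0.008,1]],
], squeeze=25)

```text
time: 4.85
position: [0.4687, 0.2484, 0.0669]
tool_rot: [-0.041, 0.707, -0.705, 0.04]
ft_force: [0.3, 0.3, -3.8]
grip_width: 0.009
```

```bash
python3 - <<'E'
from h import *
o=get_obs();ci=camera_info("wrist");im=camera("wrist");cv2.imwrite("pics/w3.png",im[:,:,::-1])
im=camera("scene");cv2.imwrite("pics/s3.png",cv2.resize(im[215:365,190:420,::-1],None,fx=3.4,fy=3.4,interpolation=cv2.INTER_CUBIC))
print(o["time"],o["position"],o["tool_rot"],o["ft_force"],o["moment"])
E
```

```text
4.85 [0.46873048 0.24837256 0.06685266] [-0.04079152  0.70667688 -0.7051978   0.04049565] [ 0.2533461   0.27734597 -3.77504629] [-0.21226409  0.01985228  0.01772365]
```

View pics/s3.png

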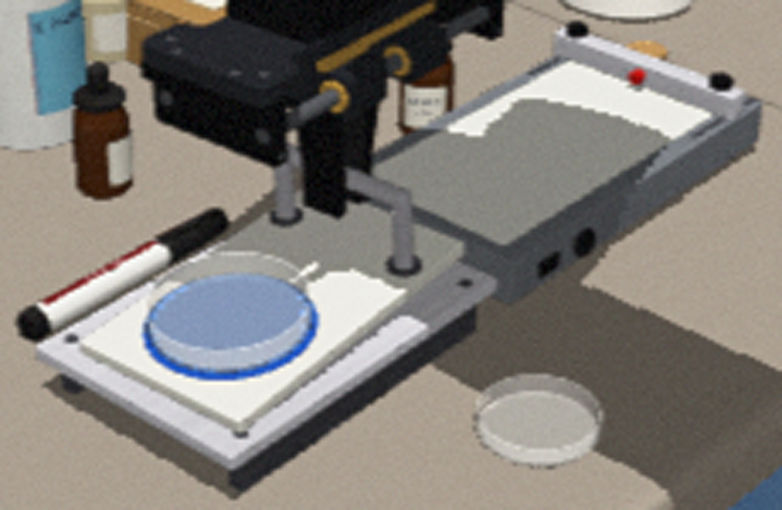

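Lifted: in the scene crop the front edge clears the deck and the tail is down. The dish is still on its mark. Now I slide forward along the box axis while turning −4°.

>>> jog_arm([
  [[0,0,-0.3,0,-0.002,0,1],[0,0,-0.8,0.0005,-0.006,0,1],[0,0,-1.4,0.0005,-0.012,0,1],[0,0,-2,0.001,-0.018,0,1],[0,0,-2.6,0.001,-0.024,0,1],[0,0,-3.2,0.0015,-0.03,0,1],[0,0,-3.7,0.0015,-0.036,0,1],[0,0,-4,0.002,-0.042,0,1]],
])

```text
time: 5.75
position: [0.4707, 0.2058, 0.0668]
tool_rot: [-0.016, 0.708, -0.706, 0.016]
ft_force: [-0.2, 0.6, -4.2]
grip_width: 0.0091
```

```bash
python3 - <<'E'
from h import *
o=get_obs();im=camera("top");cv2.imwrite("pics/t4.png",cv2.resize(im[195:315,185:485,::-1],None,fx=2.6,fy=2.6,interpolation=cv2.INTER_CUBIC))
im=camera("scene");cv2.imwrite("pics/s4.png",cv2.resize(im[215:365,190:420,::-1],None,fx=3.4,fy=3.4,interpolation=cv2.INTER_CUBIC))
print(o["time"],o["position"],o["tool_rot"],o["ft_force"],o["moment"])
E
```

```text
5.75 [0.47072602 0.20575124 0.06678747] [-0.01582267  0.7076805  -0.70618483  0.01552232] [-0.20655694  0.59964292 -4.2352236 ] [-0.02677838  0.00664337 -0.01282145]
```

View pics/s4.png

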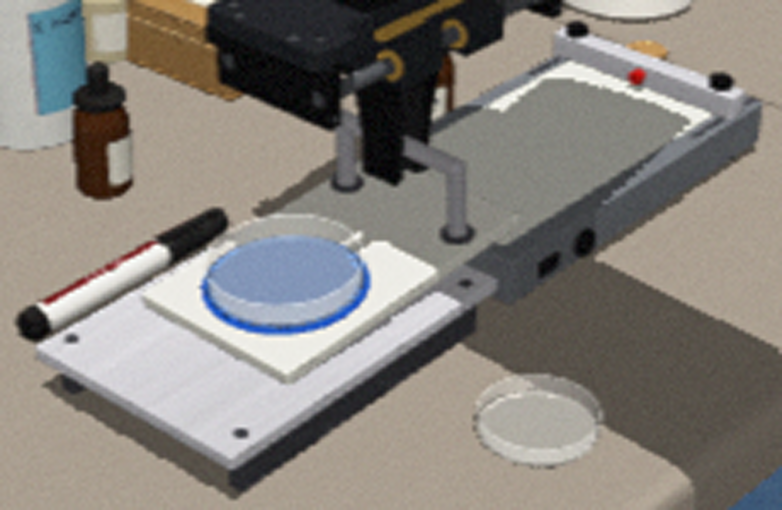

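View pics/t4.png

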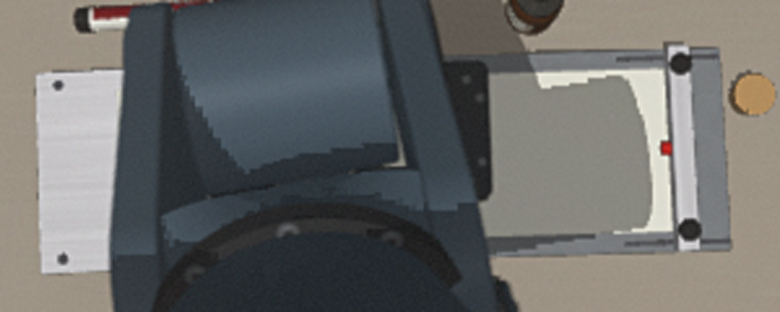

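The front edge is now ~18 mm over the box with no catch (force steady). The tail is down, the dish is on its mark and the box has not moved. Continuing.

>>> jog_arm([
  [[0,0,0,0,-0.003,0,1],[0,0,0,0.0005,-0.009,0,1],[0,0,0,0.0005,-0.016,0,1],[0,0,0,0.001,-0.023,0,1],[0,0,0,0.0015,-0.03,0,1],[0,0,0,0.0015,-0.037,0,1],[0,0,0,0.002,-0.044,0,1],[0,0,0,0.002,-0.05,0,1]],
])

```text
time: 6.65
position: [0.473, 0.1547, 0.0668]
tool_rot: [-0.016, 0.708, -0.706, 0.015]
ft_force: [-0.5, 0.3, -4.3]
grip_width: 0.009
```

```bash
python3 - <<'E'
from h import *
o=get_obs()
im=camera("scene");cv2.imwrite("pics/s5.png",cv2.resize(im[205:365,190:420,::-1],None,fx=3.4,fy=3.4,interpolation=cv2.INTER_CUBIC))
ci=camera_info("wrist");im=camera("wrist");cv2.imwrite("pics/w5.png",im[:,:,::-1])
print(o["time"],o["position"],o["tool_rot"],o["ft_force"],o["moment"])
E
```

```text
6.65 [0.47296772 0.15465687 0.06681241] [-0.015623    0.70751198 -0.70636184  0.01535146] [-0.49506306  0.33431511 -4.3157126 ] [-0.0175789  -0.0381747  -0.05582711]
```

View pics/s5.png

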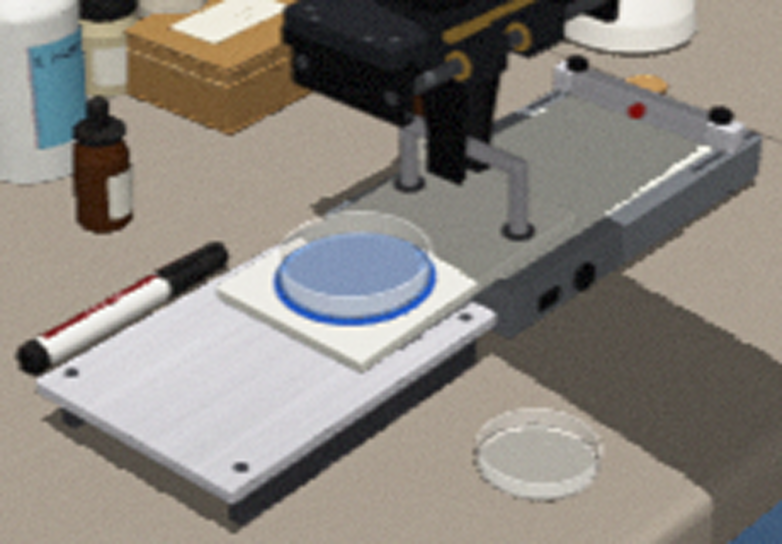

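View pics/w5.png

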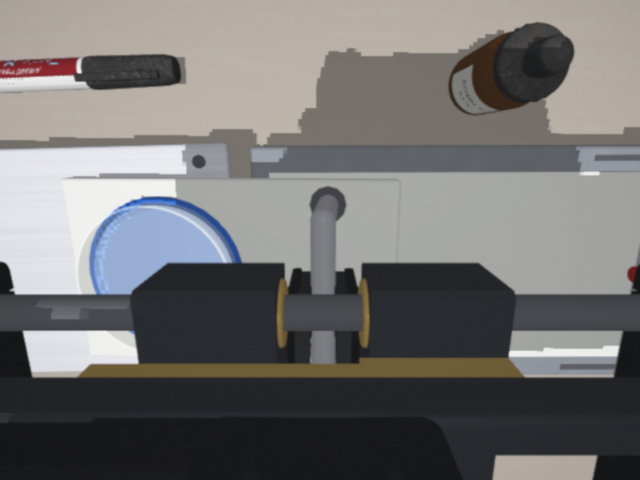

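>>> jog_arm([
  [[0,0,0,0,-0.003,0,1],[0,0,0,0.0005,-0.008,0,1],[0,0,0,0.0005,-0.013,0,1],[0,0,0,0.001,-0.018,0,1],[0,0,0,0.001,-0.022,0,1],[0,0,0,0.001,-0.026,0,1]],
])

```text
time: 7.35
position: [0.474, 0.1281, 0.0669]
tool_rot: [-0.015, 0.707, -0.706, 0.015]
ft_force: [0.5, 1.7, -2.6]
grip_width: 0.0093
```

>>> jog_arm([
  [[0,0,0,0,-0.002,0,1],[0,0,0,0,-0.005,0,1],[0,0,0,0.0005,-0.009,0,1],[0,0,0,0.0005,-0.012,0,1]],
])

```text
time: 7.75
position: [0.4746, 0.1158, 0.0669]
tool_rot: [-0.015, 0.707, -0.706, 0.015]
ft_force: [-0.5, 1.3, -3.4]
grip_width: 0.0095
```

```bash
python3 - <<'E'
from h import *
o=get_obs()
im=camera("scene");cv2.imwrite("pics/s6.png",cv2.resize(im[225:345,200:400,::-1],None,fx=4,fy=4,interpolation=cv2.INTER_CUBIC))
print(o["time"],o["position"],o["tool_rot"],o["ft_force"],o["moment"])
E
```

```text
7.75 [0.47460597 0.11582303 0.06687423] [-0.01537078  0.70742582 -0.70645826  0.01513835] [-0.45225934  1.27641508 -3.37707561] [0.21598161 0.02828014 0.02365974]
```

View pics/s6.png

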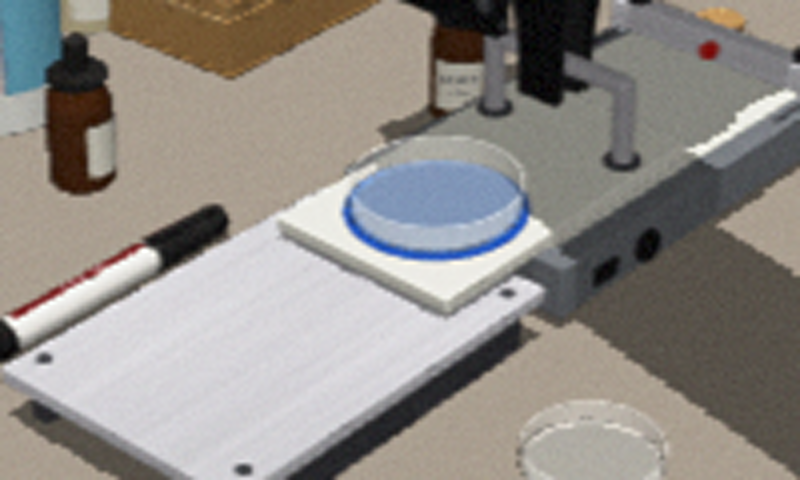

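>>> jog_arm([
  [[0,0,0,0,-0.002,-0.0005,1],[0,0,0,0,-0.005,-0.001,1],[0,0,0,0.0005,-0.008,-0.0015,1],[0,0,0,0.0005,-0.012,-0.002,1],[0,0,0,0.0005,-0.016,-0.0025,1],[0,0,0,0.001,-0.02,-0.003,1],[0,0,0,0.001,-0.022,-0.003,1],[0,0,0,0.001,-0.022,-0.003,1]],
])

```text
time: 8.6
position: [0.4759, 0.0932, 0.0643]
tool_rot: [-0.015, 0.707, -0.707, 0.015]
ft_force: [0.0, 1.8, 4.0]
grip_width: 0.009
```

>>> jog_arm([
  [[0,0,0,0,0,0,1],[0,0,0,0,0,0,1]],
])

```text
time: 8.8
position: [0.476, 0.093, 0.0643]
tool_rot: [-0.015, 0.707, -0.707, 0.015]
ft_force: [-0.7, 1.6, 1.6]
grip_width: 0.0091
```

```bash
python3 - <<'E'
from h import *
o=get_obs()
im=camera("scene");cv2.imwrite("pics/s7.png",cv2.resize(im[205:325,220:420,::-1],None,fx=4,fy=4,interpolation=cv2.INTER_CUBIC))
ci=camera_info("wrist");im=camera("wrist");cv2.imwrite("pics/w7.png",im[:,:,::-1])
print(o["time"],o["position"],o["tool_rot"],o["ft_force"],o["moment"]);print(get_obs()["ft_force"],get_obs()["position"])
E
```

```text
8.8 [0.47597097 0.09300547 0.06430629] [-0.01500489  0.70718523 -0.70670175  0.01537996] [-0.68987646  1.5719927   1.63160839] [ 0.29173455  0.07091641 -0.01466079]
[-0.87856632  1.02738742  1.61072975] [0.47599566 0.09301637 0.06430964]
```

View pics/s7.png

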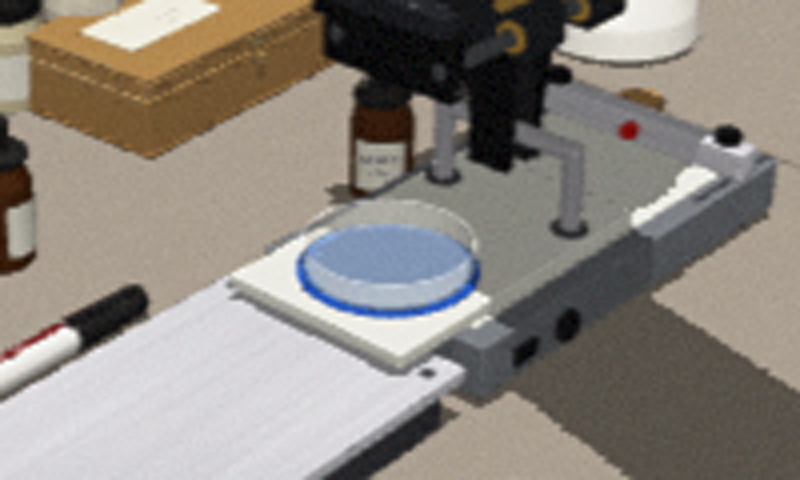

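View pics/w7.png

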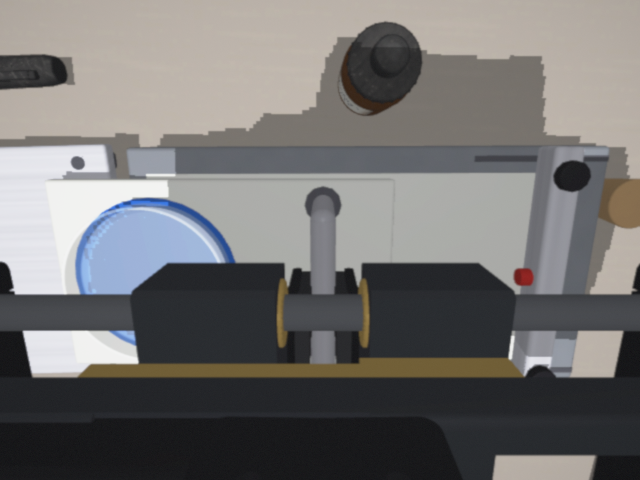

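Flat on the pane, as the hand now meets a small upward push. I ease the squeeze so the plate settles by itself.

>>> jog_arm([
  [[0,0,0,0,0,0,1],[0,0,0,0,0,0,1],[0,0,0,0,0,0.0005,1]],
], squeeze=6)

```text
time: 9.2
position: [0.4758, 0.0929, 0.0645]
tool_rot: [-0.015, 0.707, -0.707, 0.015]
ft_force: [-1.0, 0.2, -2.3]
grip_width: 0.0095
```

```bash
python3 - <<'E'
from h import *
for i in range(1):
  o=get_obs();print(o["time"],o["position"],o["tool_rot"],o["ft_force"],o["moment"])
E
```

```text
9.2 [0.47580031 0.0929274  0.06452735] [-0.01530123  0.70710335 -0.70677917  0.01529481] [-0.95878332  0.24056467 -2.25737747] [ 0.1521729   0.02648555 -0.01957975]
```

>>> jog_arm([
  [[0,0,0,0,-0.002,-0.0005,1],[0,0,0,0.0005,-0.008,-0.0005,1],[0,0,0,0.0005,-0.015,-0.0005,1],[0,0,0,0.001,-0.022,-0.0005,1],[0,0,0,0.0015,-0.029,-0.0005,1],[0,0,0,0.0015,-0.036,-0.0005,1],[0,0,0,0.002,-0.042,-0.0005,1],[0,0,0,0.002,-0.044,-0.0005,1]],
])

```text
time: 10.0
position: [0.478, 0.0482, 0.0642]
tool_rot: [-0.015, 0.707, -0.707, 0.015]
ft_force: [0.2, 5.6, 4.0]
grip_width: 0.0098
```

```bash
python3 - <<'E'
from h import *
o=get_obs();print(o["time"],o["position"],o["tool_rot"],o["ft_force"],o["moment"])
im=camera("scene");cv2.imwrite("pics/s8.png",cv2.resize(im[205:325,230:430,::-1],None,fx=4,fy=4,interpolation=cv2.INTER_CUBIC))
ci=camera_info("wrist");im=camera("wrist");cv2.imwrite("pics/w8.png",im[:,:,::-1])
print(ci["R"].tolist(),ci["t"].tolist())
E
```

```text
10.0 [0.47795408 0.04824266 0.06418163] [-0.01478872  0.70716786 -0.70673236  0.01497629] [0.15968992 5.58698024 4.03507705] [ 0.93865276  0.04002306 -0.00815949]
[[0.04311916790484231, -0.999069913408236, -0.00021326428144184136], [-0.9693769165995799, -0.04188929210782362, 0.24197867833880793], [-0.24176255070437375, -0.010227185789117946, -0.9702815435468976]] [0.026385371254900775, 0.4740992289973177, 0.35138989011900124]
```

View pics/s8.png

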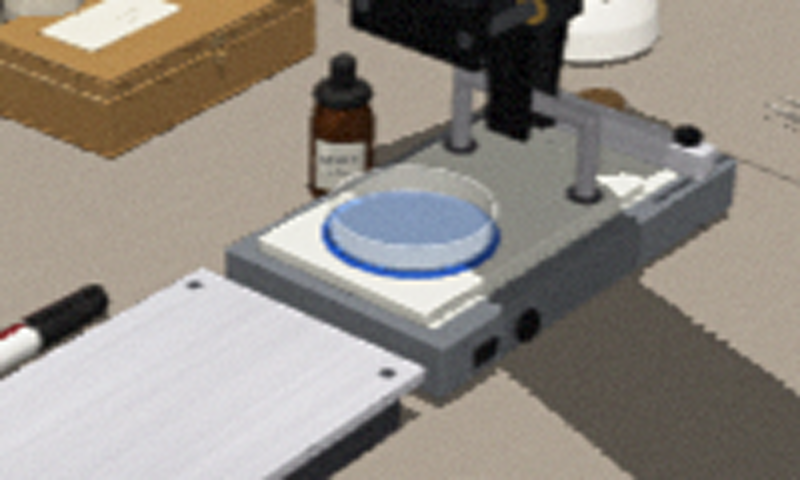

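View pics/w8.png

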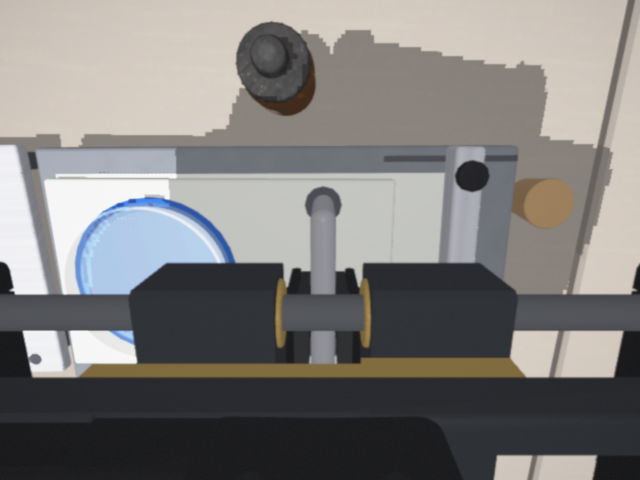

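>>> jog_arm([
  [[0,0,0,0,0,0.0005,1],[0,0,0,0,0,0.0005,1]],
])

```text
time: 10.3
position: [0.4777, 0.0475, 0.0643]
tool_rot: [0.016, -0.707, 0.707, -0.015]
ft_force: [0.1, -1.5, -1.4]
grip_width: 0.0092
```

```bash
python3 - <<'E'
from h import *
o=get_obs();print(o["time"],o["position"],o["tool_rot"],o["ft_force"],o["moment"])
im=camera("scene")[:,:,::-1];cv2.imwrite("pics/s9raw.png",im)
a=cv2.imread("pics/s1.png")
f=lambda i:cv2.resize(i[225:310,330:430],None,fx=4,fy=4,interpolation=cv2.INTER_CUBIC)
cv2.imwrite("pics/cmp.png",np.hstack([f(a),f(im)]))
E
```

```text
10.3 [0.47774948 0.04749342 0.06425884] [ 0.01565919 -0.70653591  0.70733728 -0.01535475] [ 0.09793449 -1.53403231 -1.3779339 ] [-0.18686387  0.04270748 -0.02314366]
```

View pics/cmp.png

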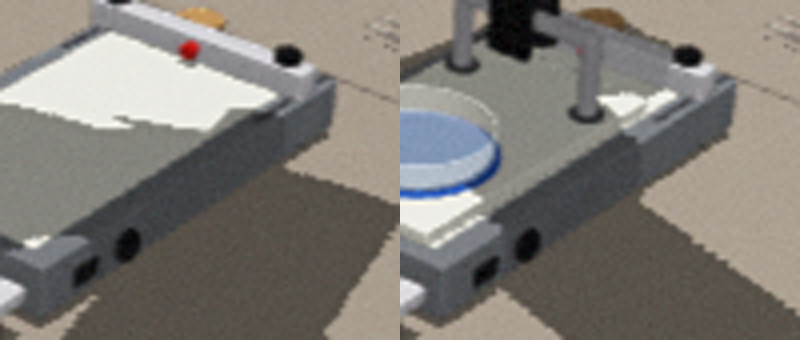

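The box has not moved: its far corner at (335,85) and the button at (127,245) agree in both crops. Approaching the fence, slower.

>>> jog_arm([
  [[0,0,0,0,-0.001,0,1],[0,0,0,0,-0.004,0,1],[0,0,0,0.0005,-0.007,0,1],[0,0,0,0.0005,-0.01,0,1],[0,0,0,0.0005,-0.0125,0,1],[0,0,0,0.0005,-0.014,0,1],[0,0,0,0.0005,-0.014,0,1]],
])

```text
time: 11.05
position: [0.4783, 0.0331, 0.0642]
tool_rot: [0.016, -0.706, 0.707, -0.015]
ft_force: [0.1, 1.3, 0.1]
grip_width: 0.0096
```

>>> jog_arm([
  [[0,0,0,0,-0.0005,0,1],[0,0,0,0,-0.001,0,1],[0,0,0,0,-0.0015,0,1],[0,0,0,0,-0.002,0,1]],
])

```text
time: 11.45
position: [0.4783, 0.0311, 0.0642]
tool_rot: [0.016, -0.706, 0.707, -0.015]
ft_force: [-0.1, 2.7, -0.4]
grip_width: 0.0095
```

>>> jog_arm([
  [[0,0,0,0,-0.0005,0,1],[0,0,0,0,-0.001,0,1],[0,0,0,0,-0.0015,0,1],[0,0,0,0,-0.002,0,1],[0,0,0,0,-0.0025,0,1],[0,0,0,0,-0.003,0,1]],
])

```text
time: 12.05
position: [0.4783, 0.0281, 0.0642]
tool_rot: [0.016, -0.706, 0.707, -0.015]
ft_force: [-0.3, 2.8, 0.7]
grip_width: 0.0098
```

>>> jog_arm([
  [[0,0,0,0,-0.0005,0,1],[0,0,0,0,-0.001,0,1],[0,0,0,0,-0.0015,0,1],[0,0,0,0,-0.002,0,1]],
])

```text
time: 12.45
position: [0.4783, 0.0261, 0.0642]
tool_rot: [0.016, -0.706, 0.707, -0.015]
ft_force: [-0.3, 3.3, -0.3]
grip_width: 0.0097
```

>>> jog_arm([
  [[0,0,0,0,-0.0005,0,1],[0,0,0,0,-0.001,0,1],[0,0,0,0,-0.001,0,1]],
])

```text
time: 12.75
position: [0.4784, 0.025, 0.0642]
tool_rot: [0.016, -0.706, 0.707, -0.015]
ft_force: [0.1, 1.6, 0.4]
grip_width: 0.0094
```

>>> jog_arm([
  [[0,0,0,0,-0.0005,0,1],[0,0,0,0,-0.001,0,1],[0,0,0,0,-0.001,0,1]],
])

```text
time: 13.05
position: [0.4784, 0.0239, 0.0642]
tool_rot: [0.016, -0.706, 0.707, -0.015]
ft_force: [0.0, 2.7, 0.2]
grip_width: 0.0097
```

```bash
python3 - <<'E'
from h import *
o=get_obs();print(o["time"],o["position"],o["tool_rot"],o["ft_force"],o["moment"])
im=camera("top")[:,:,::-1];cv2.imwrite("pics/t10.png",im)
cv2.imwrite("pics/t10c.png",cv2.resize(im[200:305,380:490],None,fx=5,fy=5,interpolation=cv2.INTER_CUBIC))
im=camera("scene")[:,:,::-1];cv2.imwrite("pics/s10.png",im)
cv2.imwrite("pics/s10c.png",cv2.resize(im[215:290,330:430],None,fx=7,fy=7,interpolation=cv2.INTER_CUBIC))
E
```

```text
13.05 [0.47840896 0.02390268 0.06423298] [ 0.01557734 -0.70639727  0.70747696 -0.01538171] [0.03688899 2.66194142 0.22975576] [ 0.59663671 -0.0267287   0.03662976]
```

View pics/t10c.png

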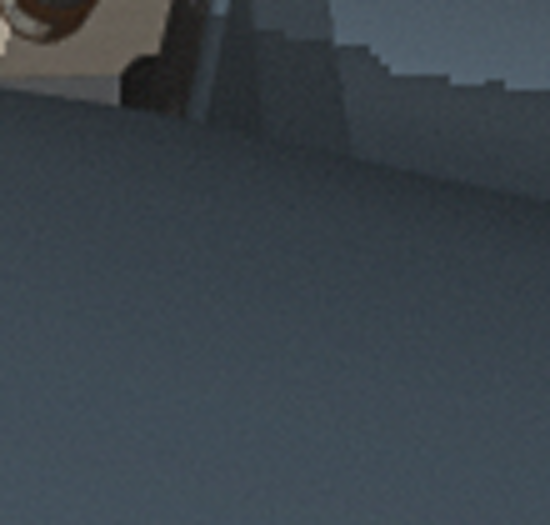

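View pics/s10c.png

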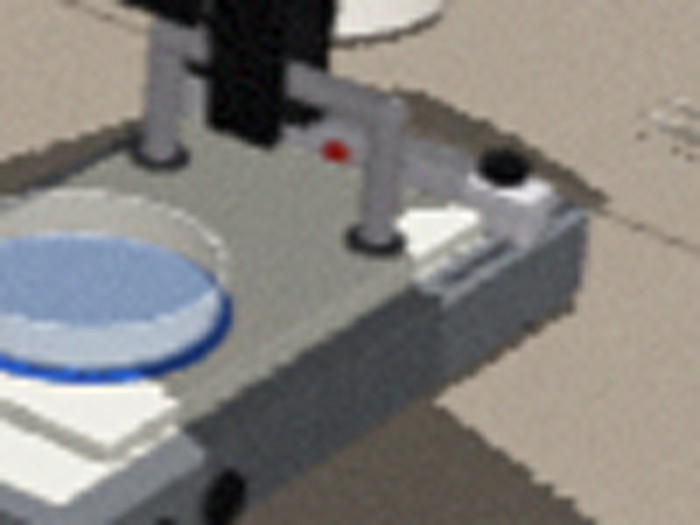

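>>> jog_arm([
  [[0,0,0,0,-0.0005,0,1],[0,0,0,0,-0.001,0,1],[0,0,0,0,-0.0015,0,1]],
])

```text
time: 13.45
position: [0.4783, 0.0228, 0.0642]
tool_rot: [0.015, -0.707, 0.707, -0.015]
ft_force: [1.0, 7.1, 0.1]
grip_width: 0.0096
```

>>> jog_arm([
  [[0,0,0,0,-0.0005,0,1],[0,0,0,0,-0.001,0,1],[0,0,0,0,-0.0015,0,1]],
])

```text
time: 13.75
position: [0.4782, 0.0226, 0.0643]
tool_rot: [-0.015, 0.707, -0.706, 0.015]
ft_force: [0.9, 11.2, 1.8]
grip_width: 0.01
```

```bash
python3 - <<'E'
from h import *
o=get_obs();print(o["time"],o["position"],o["tool_rot"],o["ft_force"],o["moment"])
im=camera("wrist")[:,:,::-1];cv2.imwrite("pics/w11.png",im)
im=camera("scene")[:,:,::-1];cv2.imwrite("pics/s11.png",im)
cv2.imwrite("pics/s11c.png",cv2.resize(im[215:290,330:430],None,fx=7,fy=7,interpolation=cv2.INTER_CUBIC))
E
```

```text
13.75 [0.47823316 0.02261133 0.06430491] [-0.01481854  0.70744717 -0.70646012  0.0145945 ] [ 0.87678916 11.24729619  1.78228847] [ 1.88139825 -0.25341229 -0.03734085]
```

View pics/w11.png

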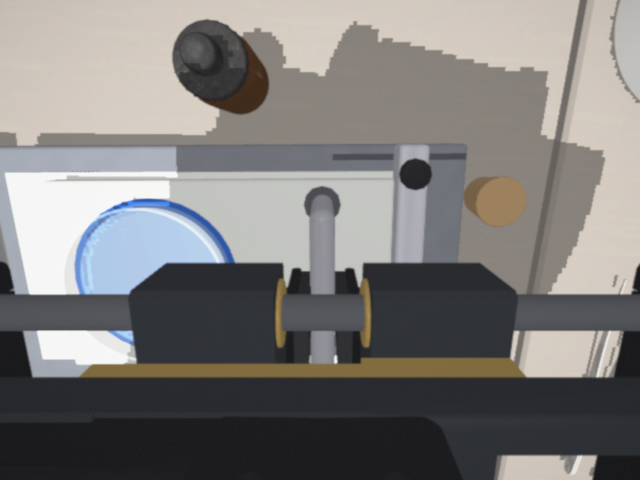

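View pics/s11c.png

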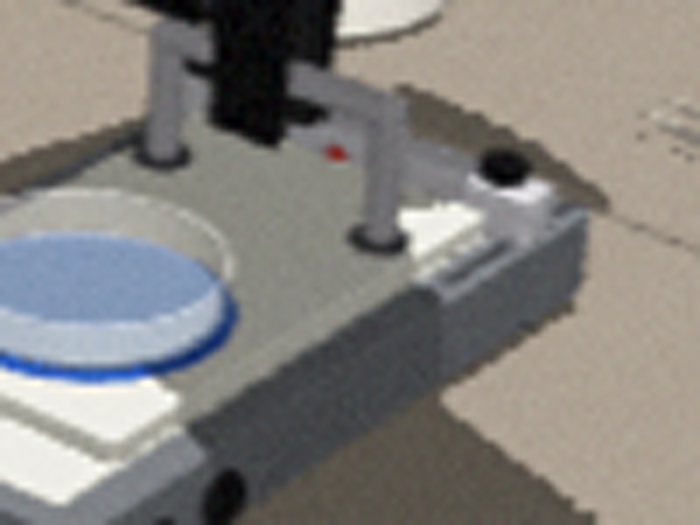

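The push rises sharply (2.7 to 11 N) with the bar stopped. The front edge is then at 201 mm from the box edge, matching the vision estimate of 200.5 mm, so this is the fence with the plunger in. I relax the push at once.

>>> jog_arm([
  [[0,0,0,0,-0.0003,0,1],[0,0,0,0,-0.0003,0,1]],
])

```text
time: 14.05
position: [0.4782, 0.0228, 0.0643]
tool_rot: [-0.015, 0.708, -0.706, 0.015]
ft_force: [0.1, 6.5, -1.0]
grip_width: 0.0099
```

```bash
python3 - <<'E'
from h import *
o=get_obs();print(o["time"],o["position"],o["tool_rot"],o["ft_force"],o["moment"])
A=cv2.imread("pics/s1.png");B=cv2.imread("pics/s11.png")
f=lambda i:cv2.cvtColor(i,cv2.COLOR_BGR2GRAY)[255:310,330:375].astype(np.float32)
print("button patch", cv2.phaseCorrelate(f(A),f(B)))
g=lambda i:cv2.resize(i[205:310,325:430],None,fx=3.8,fy=3.8,interpolation=cv2.INTER_CUBIC)
cv2.imwrite("pics/cmp2.png",np.hstack([g(A),g(B)]))
w=cv2.imread("pics/w11.png");cv2.imwrite("pics/w11c.png",cv2.resize(w[130:370,0:480],None,fx=1.65,fy=1.65,interpolation=cv2.INTER_CUBIC))
E
```

```text
14.05 [0.47822709 0.02283853 0.06426235] [-0.01475212  0.70764632 -0.70626168  0.01461158] [ 0.0956323   6.46685657 -0.97626577] [ 1.03363685 -0.1342168  -0.01559826]
button patch ((0.4042218200775487, -0.23891254255694605), 0.5606988249884711)
```

View pics/cmp2.png

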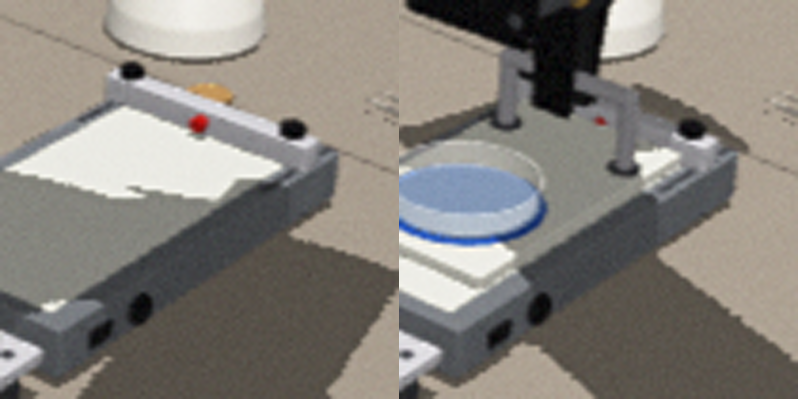

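View pics/w11c.png

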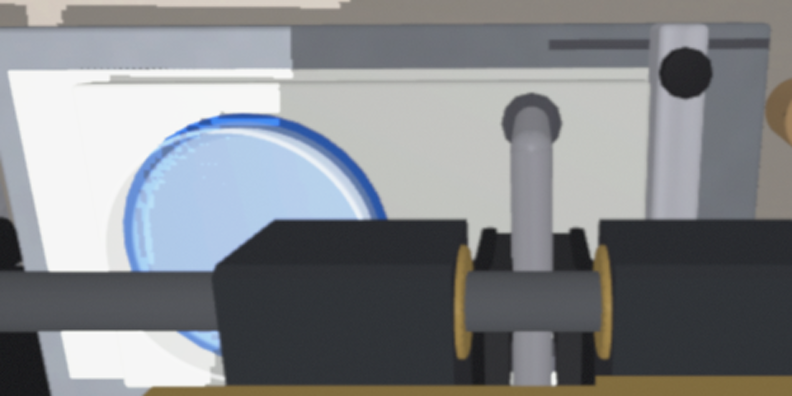

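The front edge meets the fence along its face (wrist crop, column ~648), and the box has not moved (patch shift 0.4 px). Moment about z is ~0, so the carrier sits square. Releasing.

>>> jog_arm([
  [[0,0,0,0,-0.0003,0,1],[0,0,0,0,-0.0003,0,0.8],[0,0,0,0,-0.0003,0,0.7],[0,0,0,0,-0.0003,0,0.6],[0,0,0,0,-0.0003,0,0.5],[0,0,0,0,-0.0003,0,0.5],[0,0,0,0,-0.0003,0,0.5]],
], squeeze=3)

```text
time: 14.75
position: [0.4783, 0.0223, 0.0643]
tool_rot: [-0.015, 0.708, -0.706, 0.015]
ft_force: [-0.3, 0.3, 0.6]
grip_width: 0.0219
```

```bash
python3 - <<'E'
from h import *
o=get_obs();print(o["time"],o["position"],o["tool_rot"],o["ft_force"],o["moment"],o["grip_width"])
im=camera("wrist")[:,:,::-1];cv2.imwrite("pics/w12.png",cv2.resize(im[130:370,0:480],None,fx=1.65,fy=1.65,interpolation=cv2.INTER_CUBIC))
E
```

```text
14.75 [0.47828203 0.02227923 0.06427626] [-0.01471222  0.7075664  -0.7063427   0.0146056 ] [-0.33212144  0.28841863  0.57519815] [-0.02126221 -0.00784529  0.00018773] 0.021852069631698882
```

View pics/w12.png

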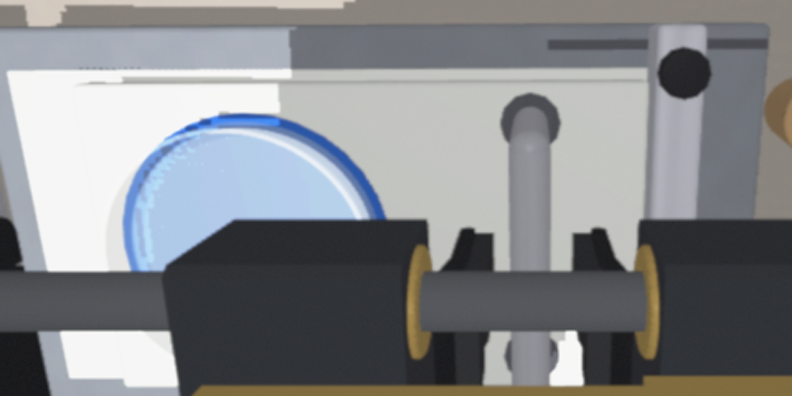

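Released cleanly: the bar is free between the fingers and the front edge still lies at the fence. Lifting straight up, then clear for a check.

>>> jog_arm([
  [[0,0,0,0,0,0.005,0.5],[0,0,0,0,0,0.015,0.5],[0,0,0,0,0,0.03,0.5],[0,0,0,0,0,0.055,0.5],[0,0,0,0,0,0.085,0.5],[0,0,0,0,0,0.12,0.5],[0,0,0,0,0,0.15,0.5],[0,0,0,0,0,0.17,0.5]],
])

```text
time: 15.6
position: [0.479, 0.0223, 0.2375]
tool_rot: [-0.013, 0.707, -0.707, 0.016]
ft_force: [1.0, 0.2, 0.1]
grip_width: 0.0217
```

>>> jog_arm([
  [[0,0,0,0,-0.02,0.005,0.5],[0,0,0,0,-0.06,0.01,0.5],[0,0,0,0,-0.1,0.01,0.5],[0,0,0,0,-0.14,0.01,0.5],[0,0,0,0,-0.18,0.01,0.5],[0,0,0,0,-0.22,0.01,0.5],[0,0,0,0,-0.26,0.01,0.5],[0,0,0,0,-0.29,0.01,0.5]],
])

```text
time: 16.4
position: [0.4787, -0.2702, 0.2485]
tool_rot: [0.012, -0.707, 0.707, -0.016]
ft_force: [0.0, 1.0, 0.3]
grip_width: 0.0221
```

>>> jog_arm([
  [[0,0,0,-0.01,-0.03,0,0.5],[0,0,0,-0.03,-0.07,0,0.5],[0,0,0,-0.05,-0.11,0,0.5],[0,0,0,-0.05,-0.13,0,0.5],[0,0,0,-0.05,-0.13,0,0.5]],
])

```text
time: 16.9
position: [0.428, -0.4033, 0.2493]
tool_rot: [0.011, -0.706, 0.708, -0.015]
ft_force: [0.2, 0.3, -0.1]
grip_width: 0.0216
```

```bash
python3 - <<'E'
from h import *
o=get_obs();print(o["time"],o["position"],o["ft_force"])
im=camera("top")[:,:,::-1];cv2.imwrite("pics/t13.png",im)
cv2.imwrite("pics/t13c.png",cv2.resize(im[200:305,310:490],None,fx=4.4,fy=4.4,interpolation=cv2.INTER_CUBIC))
im=camera("scene")[:,:,::-1];cv2.imwrite("pics/s13.png",im)
cv2.imwrite("pics/s13c.png",cv2.resize(im[215:315,290:430],None,fx=5.5,fy=5.5,interpolation=cv2.INTER_CUBIC))
E
```

```text
16.9 [ 0.42797881 -0.4033212   0.24933784] [ 0.2303801   0.29185869 -0.13613376]
```

View pics/t13c.png

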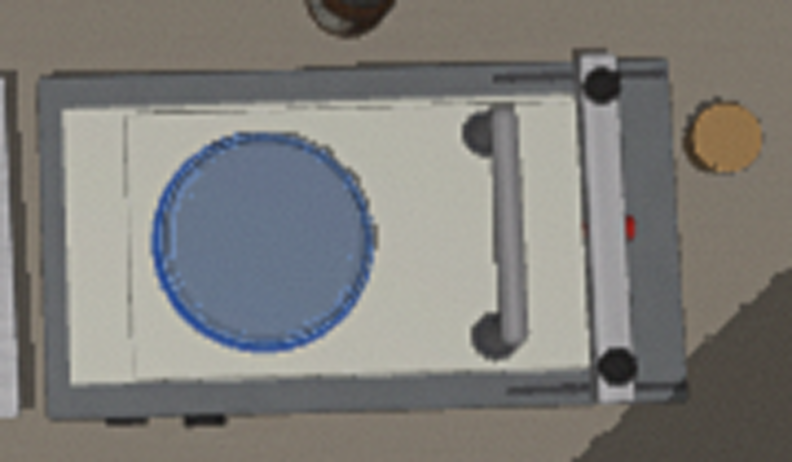

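View pics/s13c.png

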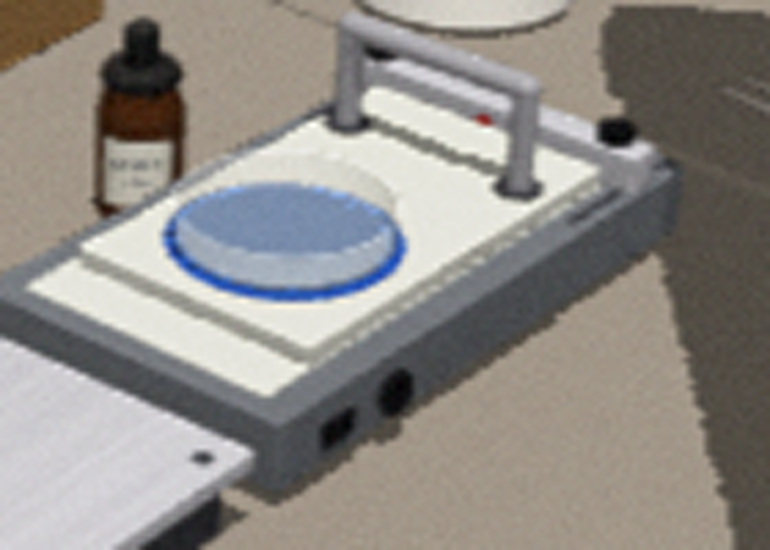

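```bash
python3 - <<'E'
from h import *
a=cv2.imread("pics/t13.png");b=cv2.imread("pics/top0.png");c=cv2.imread("pics/s13.png");d=cv2.imread("pics/scene0.png")
f=lambda i:cv2.resize(i[235:270,425:465],None,fx=10,fy=10,interpolation=cv2.INTER_CUBIC)
g=lambda i:cv2.resize(i[218:258,358:418],None,fx=6.6,fy=6.6,interpolation=cv2.INTER_CUBIC)
t=np.hstack([f(b),f(a)]);s=np.hstack([g(d),g(c)]);s=cv2.resize(s,(800,int(s.shape[0]*800/s.shape[1])))
cv2.imwrite("pics/z.png",np.vstack([t,s])[:600])
B=lambda u,v,z:bp("top",crop((u,v),(310,200),4.4),z)
box=np.array([.4709,.1883]);ex=np.array([.0445,-.999]);ey=np.array([.999,.0445])
for n,p in dict(rearT=B(127,115,.041),rearB=B(133,380,.041),bar1=B(503,105,.081),bar2=B(513,345,.081),mark=B(265,242,.041)).items():
    q=p[:2]-box;print(n,(q@ex).round(4),(q@ey).round(4))
# expected plunger pixels: flush tip vs 2mm out, fence at .2012
for D in(.2012,.1992,.1952):
    P=[np.r_[box+ex*D,z] for z in(.0455,.049)]
    print(D,[pj("top",p).round(2).tolist() for p in P],[pj("scene",p).round(2).tolist() for p in P])
for im in(b,a):
    h=im[200:305,400:480].astype(int);m=(h[...,2]>110)&(h[...,2]-h[...,1]>60);ys,xs=np.nonzero(m);print("red px",sorted(zip((xs+400).tolist(),(ys+200).tolist())))
E
```

```text
rearT 0.0327 0.0481
rearB 0.032 -0.0513
bar1 0.1671 0.0423
bar2 0.1665 -0.0436
mark 0.0828 -0.0013
0.2012 [[442.41, 251.61], [442.85, 251.41]] [[378.72, 234.83], [378.84, 233.28]]
0.1992 [[441.19, 251.64], [441.62, 251.45]] [[378.15, 235.15], [378.27, 233.6]]
0.1952 [[438.74, 251.71], [439.16, 251.52]] [[377.0, 235.8], [377.12, 234.25]]
red px [(440, 250), (440, 251), (440, 252), (440, 253), (441, 250), (441, 251), (441, 252), (441, 253), (442, 250), (442, 251), (442, 252), (442, 253)]
red px [(452, 250), (452, 251), (452, 252), (453, 250), (453, 251), (453, 252), (453, 253)]
```

View pics/z.png

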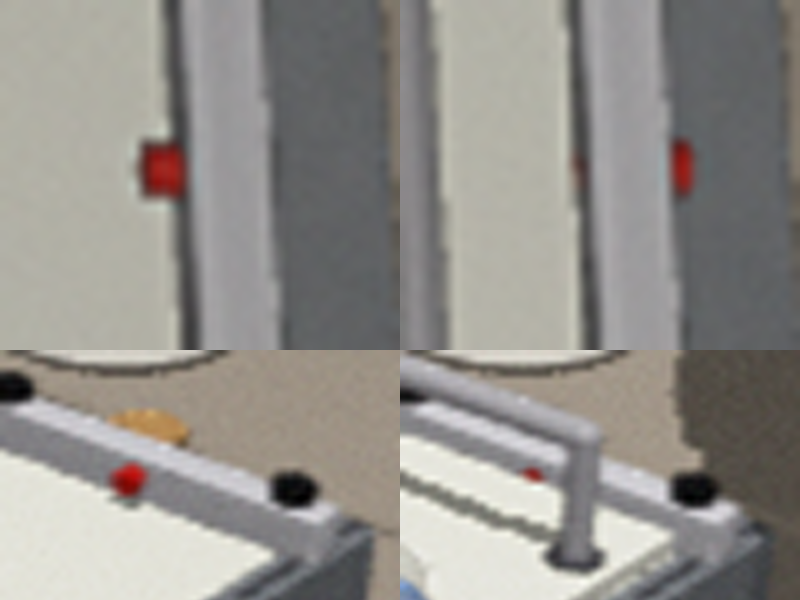

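From above, the carrier is square: its rear edge is at 32.7/32.0 mm on the two sides. The plunger no longer stands out in front and shows behind the fence instead. I take one closer wrist look from straight over the fence line.

>>> jog_arm([
  [[0,0,0,0,0.03,0,0.5],[0,0,0,0,0.075,0,0.5],[0,0,0,0,0.12,0,0.5],[0,0,0,0,0.165,0,0.5],[0,0,0,0,0.21,0,0.5],[0,0,0,0,0.255,0,0.5],[0,0,0,0,0.3,0,0.5],[0,0,0,0,0.34,0,0.5]],
])

```text
time: 17.8
position: [0.4268, -0.0555, 0.2491]
tool_rot: [-0.013, 0.707, -0.706, 0.017]
ft_force: [-0.2, 0.2, 1.1]
grip_width: 0.0216
```

>>> jog_arm([
  [[0,0,0,0,0.02,-0.01,0.5],[0,0,0,0,0.04,-0.03,0.5],[0,0,0,0,0.05,-0.06,0.5],[0,0,0,0,0.05,-0.09,0.5],[0,0,0,0,0.05,-0.115,0.5],[0,0,0,0,0.05,-0.12,0.5],[0,0,0,0,0.05,-0.12,0.5]],
])

```text
time: 18.5
position: [0.4258, -0.0043, 0.1291]
tool_rot: [-0.015, 0.708, -0.706, 0.016]
ft_force: [0.5, -0.1, 0.6]
grip_width: 0.0217
```

```bash
python3 - <<'E'
from h import *
o=get_obs();print(o["time"],o["position"],o["ft_force"])
im=camera("wrist")[:,:,::-1];cv2.imwrite("pics/w14.png",im)
E
```

```text
18.5 [ 0.42577006 -0.00431726  0.12906111] [ 0.4503917  -0.06440476  0.60421394]
```

View pics/w14.png

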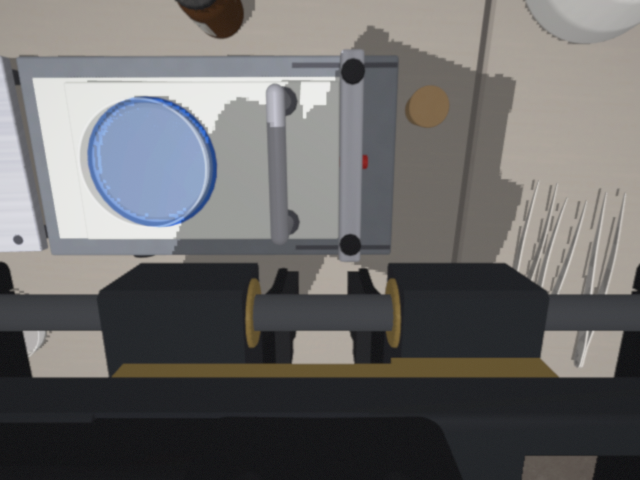

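```bash
python3 - <<'E'
import cv2
i=cv2.imread("pics/w14.png");cv2.imwrite("pics/w14c.png",cv2.resize(i[130:195,315:400],None,fx=9,fy=9,interpolation=cv2.INTER_CUBIC))
cv2.imwrite("pics/w14d.png",cv2.resize(i[50:260,20:300],None,fx=2.8,fy=2.8,interpolation=cv2.INTER_CUBIC))
E
```

```text
(no output)
```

View pics/w14c.png

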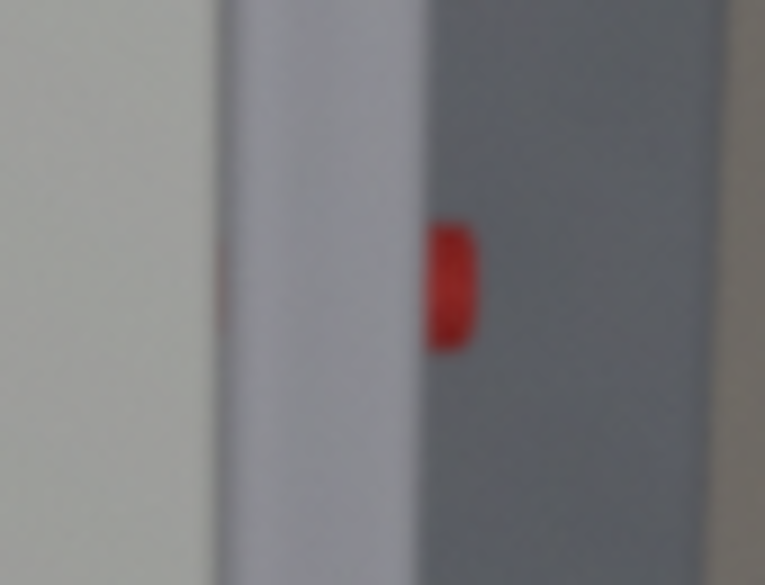

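View pics/w14d.png

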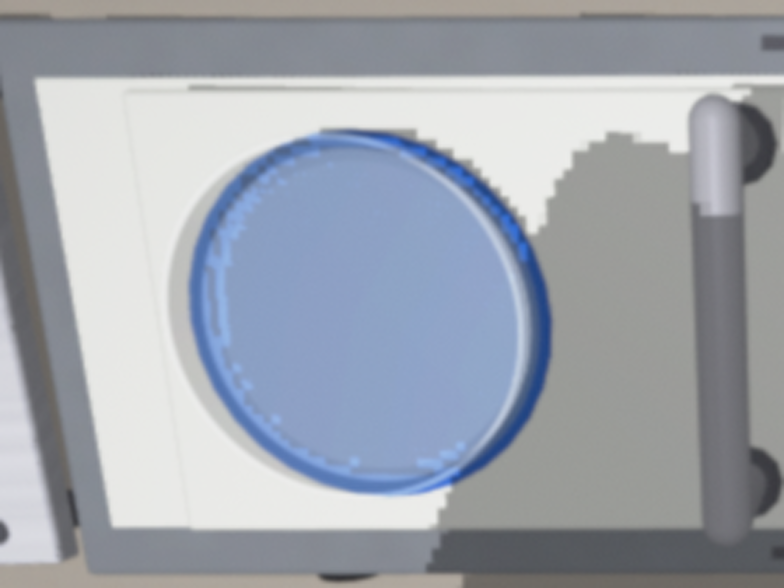

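At the fence the plate edge (crop column ~217) runs parallel to the face, and the plunger front shows only as a faint tint on the face, i.e. flush. The blue ring is visible round the dish base. I back off and hand in.

>>> jog_arm([
  [[0,0,0,0,0,0.015,0.5],[0,0,0,0,0,0.04,0.5],[0,0,0,0,0,0.07,0.5],[0,0,0,0,-0.03,0.1,0.5],[0,0,0,0,-0.07,0.12,0.5],[0,0,0,0,-0.1,0.12,0.5],[0,0,0,0,-0.1,0.12,0.5]],
])

```text
time: 19.25
position: [0.4284, -0.1084, 0.2527]
tool_rot: [0.01, -0.706, 0.708, -0.018]
ft_force: [-0.6, 0.0, -0.0]
grip_width: 0.0219
```

```bash
python3 - <<'E'
from h import *
o=get_obs();print(o["time"],o["position"],o["ft_force"])
print(hand_in())
E
```

```text
19.25 [ 0.42841143 -0.10837078  0.25265896] [-0.63894088  0.03546517 -0.03869935]
the job is handed in; nothing more can be done
None
```

I slid the carrier and its dish over the step and squarely up to the far fence, let go, and handed in at 19.25 s. I gripped the bar, raised the front about 10 mm with the tail on the deck, and turned the carrier 4° into line on the way. I then lowered it flat on the pane and eased it forward until I felt the fence, about 201 mm from the box edge.

**Last checks:**
- **Squareness:** the rear edge sits 32.7 and 32.0 mm from the box edge on its two sides, and the front edge runs parallel to the fence face.
- **Plunger:** it looks flush with the fence in the top and close wrist views and shows out the back. This is judged from the pictures only; there is no direct reading of it.
- **Dish:** it stands inside the blue ring.
- **Light box:** no visible movement; a picture comparison gave about 0.4 px, which is at noise level.
- **Bystanders:** I touched none of the bottle, marker or cork. The last views show the bottle and cork in place; I did not check the marker again after the carrier passed it.

**Forces that ran higher than intended:**
- The push at the fence peaked at about 11 N before I relaxed it, the low end of the 10 to 20 N that can start the box sliding.
- While sliding on the pane, the push briefly reached about 6 N because I was also pressing down about 4 N.

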